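# Free and take down the tall paste pot

### The job

The paste rocker has a jog lever between two hanging pots. Tilt the lever nearly all the way towards the side where the tall pot hangs, never towards the other side, hold it there for about a second to free that side, and let it spring back to centre. Then lift the tall pot by the bar on its lid straight up out of its fork, without letting it swing or catch, and set it down gently, upright, in the middle of the round cork mat; leave the squat pot hanging and the other things where they are.

Things in the scene. Friction and masses are not known exactly. Their poses are not given: they have to be found in the camera images.
- rocker: Grey fixed bench machine: base plate 160 (x) x 420 (y) x 20 mm high, an aluminium fork with a hanging pot at each end, a lever console (y -50 to +50, 50 mm high, near side) and a motor housing (y -60 to +60, 82 mm high, far side) between them. Origin: centre of its underside, on the table; x points away from the robot (within 0.15 rad), y along its length, z up.
- fork_l (a point): Centre of the fork at the rocker's +y end, on the trunnion axis (along the rocker's y), 127 mm over the table; at x +20, y +140 mm of the rocker. Two upright arms 8 mm thick stand 46 to 54 mm either side of it along y, 32 mm wide in x, top 145 mm over the table, each with an upward-open slot 12 mm wide in x, its bottom 122 mm over the table.
- fork_r (a point): Centre of the fork at the rocker's -y end, on the trunnion axis (along the rocker's y), 127 mm over the table; at x +20, y -140 mm of the rocker. Two upright arms 8 mm thick stand 46 to 54 mm either side of it along y, 32 mm wide in x, top 145 mm over the table, each with an upward-open slot 12 mm wide in x, its bottom 122 mm over the table.
- jog (a joint): Jog lever, a steel stick with a black ball knob, in the middle of the rocker's near side. Value in rad: 0 upright, positive tilted to the rocker's +y, negative to its -y; stops at +0.6 and -0.6. Sprung to the centre with 0.8 N m/rad (about 5 N at the knob when fully over); when freed it returns by itself within 0.3 s.
- jog_knob (a point): Centre of the lever's ball knob, 26 mm in diameter, 95 mm from the lever's pivot. The pivot lies at x -40, y 0, z +50 mm in the rocker's frame, its axis along the rocker's x; upright, the knob's centre is 145 mm over the table.
- tall_pot: Closed aluminium cylinder 72 mm across, steel lid 76 mm across (top 130 mm up), 0.45 to 0.7 kg, hanging loose in either fork, axes parallel to the rocker's, underside 32 mm over the table. Origin: centre of its underside, z up. Trunnion pins 10 mm thick along +y and -y, 95 mm up, with 18 mm heads 59.5 to 63.5 mm off its axis, outside the fork's arms; they leave the slots after 28 mm of lift.
- tall_grip (a point): Grip point on the black bar handle of the tall pot's lid: on the pot's axis, 155 mm above its underside. The bar is 64 mm long (pot's y) x 18 mm thick (pot's x), from 130 to 166 mm above the underside; grip across its 18 mm.
- squat_pot: The squat pot in the other fork, to be left hanging: aluminium cylinder 76 mm in diameter, 69 mm high, steel lid 80 mm in diameter with a round black knob 22 mm in diameter on it, knob top 97 mm above the underside. Same trunnions, 50 mm above the underside. Origin: centre of its underside, 77 mm over the table.
- mat: Round cork mat, fixed flat on the table to the left or to the right of the robot, 140 mm in diameter, 8 mm thick. Origin: centre of its underside, on the table.
- book: Grey cloth-bound book lying flat, 170 (x) x 133 (y) x 38 mm, loose, on the other side from the mat; leave it. Origin: centre of its underside.
- cup: Blue open cup, 72 mm rim, 100 mm high, loose, beyond the rocker's left end; leave it. Origin: centre of its underside.
- tape_roll: Green tape roll lying flat, 90 mm in diameter, 22 mm high, loose, between robot and rocker; leave it. Origin: centre of its underside.
- brush: Paste brush lying on the table, about 190 mm long, loose, beyond the rocker's right end; leave it.
- weight: Brass weight with a knob, 70 mm in diameter, 78 mm high, loose, behind the rocker; leave it. Origin: centre of its underside.
Not all that is in view belongs to the job. Leave any pink or yellow look-alike of the tall_pot alone.

How it is judged:
On the way, in this order (a step that is already met when the one before it is completed fails the run):
1. the lever is tilted at least 0.42 rad towards the tall pot's side, with the pot still hanging in its fork, for 0.6 s (z of tall_pot in the frame of rocker below 0.045 m and ((y of tall_pot in the frame of rocker above 0.1 m and value of joint jog above 0.42 rad) or (y of tall_pot in the frame of rocker below -0.1 m and value of joint jog below -0.42 rad))), for 0.6 s.
2. the lever is let go and back at its centre (within 0.08 rad), with the pot still in its fork (value of joint jog between -0.08 and 0.08 rad and contact force between the fingers and anything else below 0.1 N and z of tall_pot in the frame of rocker below 0.045 m), for 0.2 s.
3. the tall pot is held, upright, with its pins lifted clear of the fork (50 mm up) (z of tall_pot in the frame of rocker above 0.082 m and contact force between tall_pot and the fingers above 1 N and angle between tall_pot's own z axis and vertical below 0.3 rad), for 0.1 s.
4. the tall pot is still held in the gripper when its underside is within 12 mm of the mat, over the mat (set down, not dropped) (z of tall_pot in the frame of mat below 0.02 m and horizontal distance between tall_pot and mat below 0.045 m and contact force between tall_pot and the fingers above 1 N), for 0.05 s.
At the end, for the whole second after the job is handed in: The tall pot stands upright (within 0.06 rad) and at rest on the cork mat, its axis within 30 mm of the mat's centre; the jog lever is back at centre (within 0.08 rad); the squat pot still hangs in its fork, within 25 mm of where it was (horizontal distance between tall_pot and mat below 0.03 m and z of tall_pot in the frame of mat between 0.004 and 0.012 m and angle between tall_pot's own z axis and vertical below 0.06 rad and linear speed of tall_pot below 0.02 m/s and value of joint jog between -0.08 and 0.08 rad and distance of squat_pot from where it was at the start of the episode below 0.025 m); the robot touches nothing.
It fails at once if the lever is tilted more than 0.25 rad to the side away from the tall pot while that pot is in its fork (z of tall_pot in the frame of rocker below 0.045 m and ((y of tall_pot in the frame of rocker above 0.1 m and value of joint jog below -0.25 rad) or (y of tall_pot in the frame of rocker below -0.1 m and value of joint jog above 0.25 rad))).
It fails at once if the tall pot swings or tips by more than 0.35 rad (angle between tall_pot's own z axis and vertical above 0.35 rad).
It fails at once if the tall pot is jammed or knocked against the rocker with more than 40 N (contact force between tall_pot and rocker above 40 N).
It fails at once if the squat pot is moved more than 40 mm (distance of squat_pot from where it was at the start of the episode above 0.04 m).
It fails at once if the book, cup, tape roll, brush or weight is moved more than 30 mm (distance of any of book, cup, tape_roll, brush, weight from where it was at the start of the episode above 0.03 m).
It also fails if it takes over 61 s, if anything falls off the work surface, if the arm or the gripper's body presses on something with over 40 N, if the wrist force passes 120 N, or if a joint passes its speed limit or range.

### The arm

A 6-joint arm with a two-finger parallel gripper is mounted at the origin on the work surface. World frame = base frame: x ahead of the robot, y to its left, z up, the work surface at z = 0. Lengths are in m, angles in rad, forces in N, time in s.
With the tool pointing down it reaches from about 0.35 to 0.975 m from the base axis. Payload 4.9 kg.
Tool frame: the origin (TCP) lies at the very end of the fingers, on their centre line; the grasp point (between the pads) lies 19 mm behind it; z points along the fingers, x is the direction in which the jaws open and shut, and the axes are right-handed (so a half turn about z gives the same grasp; the last joint's range is limited). The gripper opens to 85 mm and grips with 20 to 120 N. Pads are 22 mm wide; open, the fingers measure 114 mm over their backs; the gripper's body (76 mm by 85 mm) begins 54 mm behind the grasp point. The pads swing forward as they close: fully open they stand 13 mm farther back than shut.
Start: joints at [-1.442, 0.053, 1.613, -0, 1.476, -0.119], TCP at [0.153, -0.606, 0.206] pointing down, gripper open.
Joint ranges: [-3.01, 3.01], [-1.01, 2.22], [0.06, 2.58], [-1.02, 4.17], [0.09, 2.62], [-3.14, 3.14]. Speed limits (rad/s): [2.57, 2.57, 3.14, 3.14, 3.14, 3.14].

### API

Orientations are given as a rotation vector (axis times angle).
In Python, from bench import bot gives the robot as it stands.
- The arm moves only by the tool servo_tool, never from a script. Its argument "moves" is a list of rows, each an object with "angular": the turn, a rotation vector about the world's x, y, z in degrees, a list of three; "dp": the shift along the world's x, y, z in cm, a list of three; "gripper": the closure, from 0 (fully open) to 1 (shut). In form: [{"angular": [rx, ry, rz], "dp": [dx, dy, dz], "gripper": gripper}, ...]. A call has 1 to 10 rows; each row is the pose to reach, as a shift and turn from the pose measured when the call began; what a row does not reach only later rows make up. A row lasts 1/8 s, in which the tool goes at most 62.5 mm and 10.7 degrees, less where a joint would pass 70% of its speed; a pose out of reach is approached as far as the arm can. A call with a gripper value outside its range is refused whole. The fingers move at their own pace and stop on an object; "grip_force" is the grip in N (left out, the last holds). Time passes only in rows, so rows that repeat a pose let the fingers close. It gives the time, the measured TCP pose, the force and the opening at its end, in the units of the state.
- bot.sense(): the state, without advancing time (a new reading comes with each control period).
- bot.grab_frame(name): name is "scene" or "top"; returns the picture (384x512x3 uint8, blue, green, red); there is no depth.
- bot.camera_params(name): a dict with "intrinsics" (3x3 intrinsics, pixels), "cam_to_world" (4x4, takes a point from camera to world coordinates). Camera axes: x right, y down, z forward; pixel columns grow to the right and rows downward; lengths in m; the calibration is good to about 2 mm. A picture is of the moment at which its call begins. camera_params takes no time and is no camera call.
- bot.close_job(): hands the job in, once; it reports no verdict.
The state is a dict: "clock": time; "q": joint angles; "qd": joint speeds; "joint_torque": joint torques, N m; "tcp_pos": TCP position; "eef_rot": TCP orientation; "contact_force": force on the tool from outside, world axes, zero at the start; "ft_torque": the same for the moment, N m; "finger_gap": finger opening in m.
Only numpy, scipy, OpenCV 4.12 (cv2) and the standard library are available. Lean on these libraries where they do the work, as an engineer would, in place of code of your own. Each camera call takes 0.05 s, during which the arm holds its last target.

## Working session

There is one attempt and no reset: what is moved stays moved. The work goes in short steps, Python scripts to look and compute and a tool call to move; the robot and the scene stay as the last step left them, time stands still between calls to the robot, and variables do not carry over. Pictures are saved under pics/ and viewed, and the job is handed in when it is done.

Besides the shell and the picture viewer there is one more tool, called as name([rows], argument=value, ...), one row to a line, values as JSON. servo_tool: Moves the arm, as the interface text tells. Its arguments: {"type":"object","properties":{"moves":{"type":"array"},"grip_force":{"type":"number"}},"required":["moves"]}

```bash
mkdir -p pics; ls
python3 - <<'E'
from bench import bot
import cv2,json
s=bot.sense(); print(s)
for n in("scene","top"):
    cv2.imwrite(f"pics/{n}0.png",bot.grab_frame(n)); p=bot.camera_params(n); print(n,p)
E
```

```text
pics
{'clock': 0.0, 'q': array([-1.44199413e+00,  5.33728260e-02,  1.61428849e+00,  2.28900927e-06,
        1.47597547e+00, -1.19000208e-01]), 'qd': array([ 0.00024876, -0.00038879,  0.0002739 , -0.0019234 , -0.00085427,
        0.00012404]), 'joint_torque': array([-4.01952420e-04, -3.93677616e+01, -3.70177853e+01, -4.10254358e-05,
        6.98913209e-03,  1.87740831e-06]), 'tcp_pos': array([ 0.1532113 , -0.60524472,  0.20515645]), 'eef_rot': array([-2.47781054e+00,  1.92899166e+00,  2.27800335e-03]), 'contact_force': array([-0.70040569, -0.42144541,  0.84161626]), 'ft_torque': array([-0.02500211,  0.01113074,  0.03989664]), 'finger_gap': 0.08543779125536478}
scene {'intrinsics': array([[393.74633   ,   0.        , 259.20580458],
       [  0.        , 393.74633   , 187.60521716],
       [  0.        ,   0.        ,   1.        ]]), 'cam_to_world': array([[ 1.76295669e-01,  5.50690476e-01, -8.15879793e-01,
         1.39916098e+00],
       [ 9.84336994e-01, -9.80228444e-02,  1.46533966e-01,
        -1.66536451e-01],
       [ 7.20001722e-04, -8.28933967e-01, -5.59346011e-01,
         7.92126392e-01],
       [ 0.00000000e+00,  0.00000000e+00,  0.00000000e+00,
         1.00000000e+00]])}
top {'intrinsics': array([[377.56029666,   0.        , 247.55714372],
       [  0.        , 377.56029666, 191.827709  ],
       [  0.        ,   0.        ,   1.        ]]), 'cam_to_world': array([[-0.01055449, -0.99770182,  0.06693047,  0.3897858 ],
       [-0.99992895,  0.01090154,  0.00482205, -0.00275999],
       [-0.00554061, -0.06687482, -0.99774599,  1.16610484],
       [ 0.        ,  0.        ,  0.        ,  1.        ]])}
```

View pics/scene0.png

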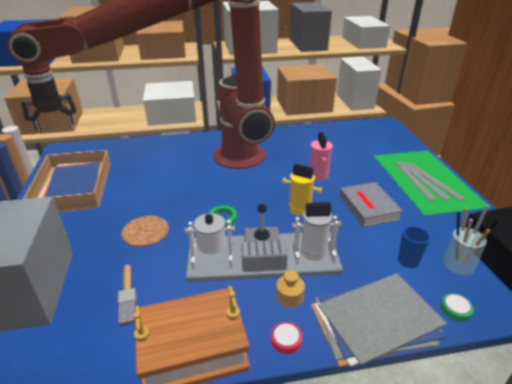

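View pics/top0.png

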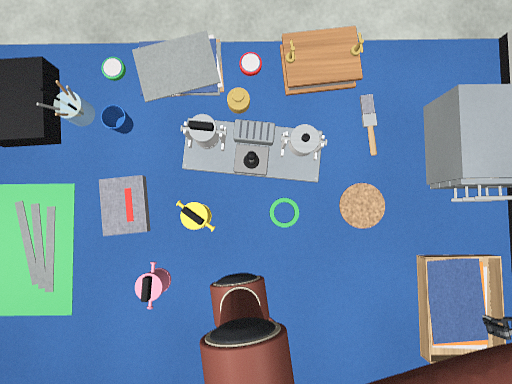

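The scene camera looks back at the robot. Candidates for the tall pot, in top-view pixels:
- Grey pot with a black bar at (200,127), hanging in the rocker's +y fork. This one fits the description.
- Yellow look-alike at (195,215).
- Pink look-alike at (150,285).
- Squat pot with a round knob at (305,138).

The mat is at (362,205) and the lever knob at (251,160). I'll check the choice in close crops.

Run:
```python
import cv2
a=cv2.imread("pics/top0.png")[100:195,170:340]; cv2.imwrite("pics/topc.png",cv2.resize(a,None,fx=4.6,fy=4.6,interpolation=cv2.INTER_CUBIC))
a=cv2.imread("pics/scene0.png")[165:285,175:355]; cv2.imwrite("pics/scenec.png",cv2.resize(a,None,fx=4.4,fy=4.4,interpolation=cv2.INTER_CUBIC))
```

```text
(no output)
```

View pics/topc.png

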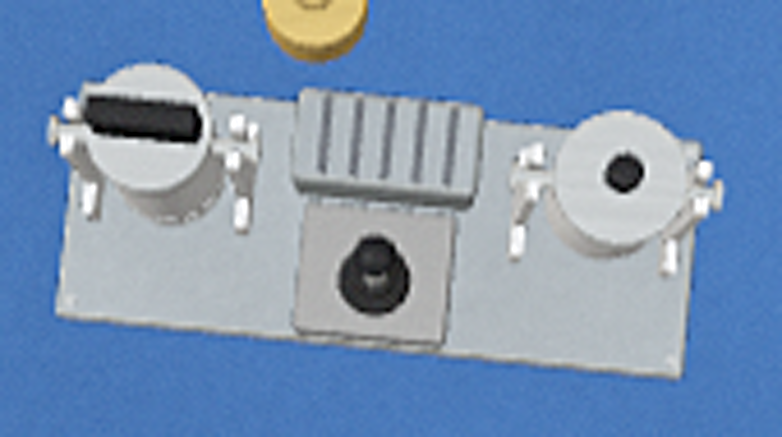

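View pics/scenec.png

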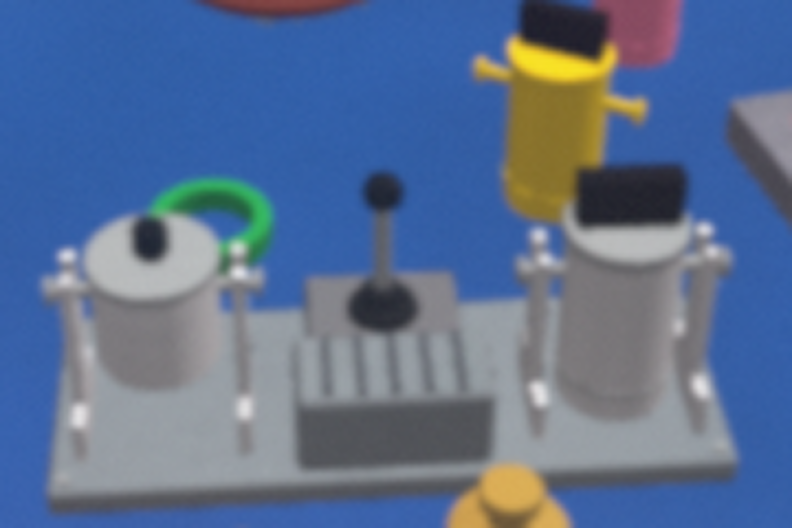

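The top crop confirms the choice: the bar-lidded grey pot hangs in the left (+y) fork at crop (145,115). The knob is at about crop (375,257) and the squat pot with its round knob is at (625,172). Next I'll fit the poses.

```bash
cat > h.py <<'E'
import numpy as np,cv2
from bench import bot
P={n:bot.camera_params(n) for n in("scene","top")}
def proj(n,X):
    p=P[n];T=np.linalg.inv(p["cam_to_world"]);c=T[:3,:3]@np.array(X,float)+T[:3,3];u=p["intrinsics"]@c;return u[:2]/u[2]
def ray(n,uv,z):
    p=P[n];d=p["cam_to_world"][:3,:3]@np.linalg.solve(p["intrinsics"],[uv[0],uv[1],1]);o=p["cam_to_world"][:3,3];return o+d*(z-o[2])/d[2]
def ct(x,y): return np.array([(x+.5)/4.6-.5+170,(y+.5)/4.6-.5+100])
def cs(x,y): return np.array([(x+.5)/4.4-.5+175,(y+.5)/4.4-.5+165])
E
python3 - <<'E'
from h import *
from scipy.optimize import least_squares
obs=[("top",ct(57,314),(-.08,.21,.02)),("top",ct(681,376),(-.08,-.21,.02)),("top",ct(302,90),(None)),
("scene",cs(383,191),(-.04,0,.145)),("scene",cs(736,462),(.08,.21,.02)),("scene",cs(52,490),(.08,-.21,.02)),
("top",ct(625,172),(.02,-.14,.172)),("scene",cs(151,226),(.02,-.14,.172)),
("top",ct(375,255),(-.04,0,.15))]
obs=[o for o in obs if o[2]]
def w(p,b):
    c,s=np.cos(p[2]),np.sin(p[2]);return [p[0]+c*b[0]-s*b[1],p[1]+s*b[0]+c*b[1],b[2]]
f=lambda p:np.concatenate([proj(n,w(p,b))-u for n,u,b in obs])
r=least_squares(f,[.55,0,0],loss="soft_l1");print(r.x);print(f(r.x).reshape(-1,2).round(1))
p=r.x;np.save("rock.npy",p)
for k,b in dict(forkl=(.02,.14,.127),grip=(.02,.14,.187),knob=(-.04,0,.145),squat=(.02,-.14,.1)).items():print(k,np.round(w(p,b),4))
# bar top-face corners predicted in both crops
a=cv2.imread("pics/top0.png");s=cv2.imread("pics/scene0.png")
hsv=cv2.cvtColor(a,cv2.COLOR_BGR2HSV)
m=((hsv[...,0]<22)&(hsv[...,1]>50)).astype(np.uint8);m[:, :320]=0;m[:170]=0;m[240:]=0;m[:,400:]=0
n,l,st,ce=cv2.connectedComponentsWithStats(m);i=1+st[1:,4].argmax();print(st[i],ce[i]);print("mat",ray("top",ce[i],.008))
mk=np.zeros_like
def draw(im,n,pts):
    for q in pts:
        u=proj(n,w(p,q));cv2.circle(im,tuple(np.round((u+.5)*6-.5).astype(int)),3,(0,0,255),-1)
bar=[(.02+i*.009,.14+j*.032,.198) for i in(-1,1) for j in(-1,1)]+[(i*.08,j*.21,.02) for i in(-1,1) for j in(-1,1)]+[(-.04,0,.158),(-.04,.013,.145),(-.04,-.013,.145),(.02,-.14,.174)]
A=cv2.resize(a,None,fx=6,fy=6,interpolation=2);draw(A,"top",bar);cv2.imwrite("pics/tf.png",A[100*6:195*6,170*6:300*6][:570])
S=cv2.resize(s,None,fx=6,fy=6,interpolation=2);draw(S,"scene",bar);cv2.imwrite("pics/sf.png",S[190*6:285*6,225*6:350*6])
E
```

```text
[ 0.59658877 -0.01238378 -0.11327326]
[[-0.9  0.5]
 [ 0.4  1. ]
 [ 0.2  0.5]
 [ 1.1  0.2]
 [-1.5  1.3]
 [ 0.   0.2]
 [-0.4  0.4]
 [-0.3  0.4]]
forkl [0.6323 0.1245 0.127 ]
grip [0.6323 0.1245 0.187 ]
knob [ 0.5568 -0.0079  0.145 ]
squat [ 0.6006 -0.1537  0.1   ]
[ 339  183   46   45 1614] [361.755886   205.15241636]
mat [ 0.42276499 -0.34637887  0.008     ]
```

View pics/tf.png

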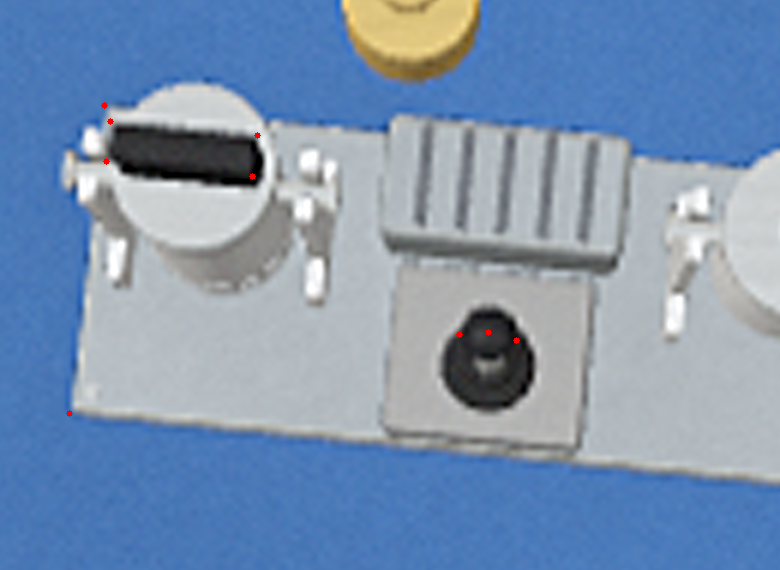

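View pics/sf.png

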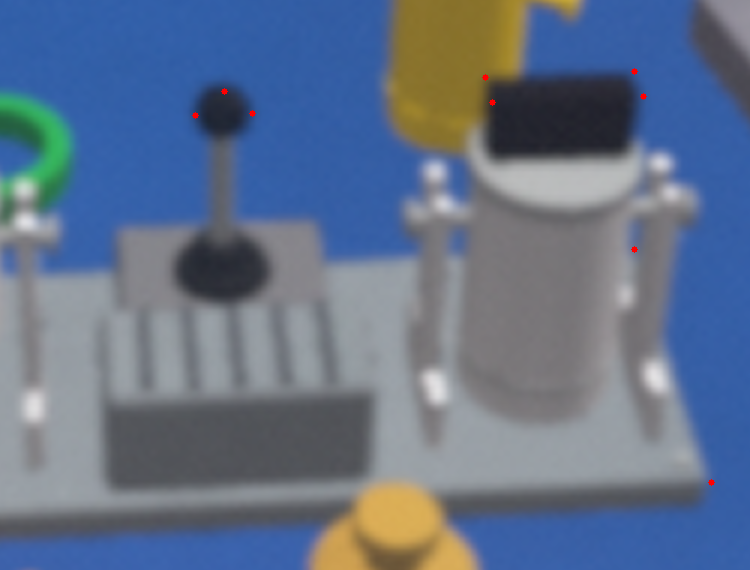

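```bash
cat > bar.py <<'E'
from h import *
from scipy.optimize import least_squares
K=6
def mask(n,img,box):
    x0,y0,x1,y1=box;A=cv2.resize(img,None,fx=K,fy=K,interpolation=cv2.INTER_CUBIC)
    m=(A.max(axis=2)<90).astype(np.uint8)[y0*K:y1*K,x0*K:x1*K]
    c,l,st,ce=cv2.connectedComponentsWithStats(m);i=1+st[1:,4].argmax()
    m=(l==i).astype(np.uint8);return (ce[i]+.5)/K-.5+[x0,y0],st[i,4]/K**2,m
def hullc(n,pts):
    u=np.array([proj(n,p) for p in pts],np.float32);h=cv2.convexHull(u);M=cv2.moments(h);return np.array([M['m10'],M['m01']])/M['m00'],M['m00']
def barpts(x,y,yaw,zb,z=(.130,.166),hy=.032):
    c,s=np.cos(yaw),np.sin(yaw);return [(x+c*i*.009-s*j*hy,y+s*i*.009+c*j*hy,zb+k) for i in(-1,1) for j in(-1,1) for k in z]
E
python3 - <<'E'
from bar import *
p=np.load("rock.npy");yaw=p[2]
B={"top":(180,112,222,138),"scene":(300,198,336,219)}
O={}
for n in B:
    O[n]=mask(n,cv2.imread(f"pics/{n}0.png"),B[n]);print(n,O[n][:2],hullc(n,barpts(.6323,.1245,yaw,.032)))
    cv2.imwrite(f"pics/m{n}.png",O[n][2]*255)
for sel in(["top"],["scene"],["top","scene"]):
    r=least_squares(lambda q:np.concatenate([hullc(n,barpts(q[0],q[1],yaw,.032))[0]-O[n][0] for n in sel]),[.63,.12]);print(sel,r.x.round(4),r.fun.round(2))
m=O["top"][2];ys,xs=np.nonzero(m);d=np.linalg.eigh(np.cov(xs,ys))[1][:,1];print("angle img",np.arctan(d[1]/d[0]))
h=np.array([proj("top",q) for q in [(.63-np.sin(yaw)*j,.1245+np.cos(yaw)*j,.198) for j in(-.03,.03)]]);e=h[0]-h[1];print(np.arctan(e[1]/e[0]))
# knob in scene, top
o=mask("scene",cv2.imread("pics/scene0.png"),(252,198,273,215));print("knob scene",o[:2],proj("scene",(.5568,-.0079,.145)))
for z in(.145,):print(ray("scene",o[0],z))
E
```

```text
top (array([200.67804021, 125.50754028]), np.float64(201.69444444444446)) (array([200.4744346 , 125.82546792]), 250.2225493680453)
scene (array([317.62770815, 209.04355416]), np.float64(310.27777777777777)) (array([318.05369049, 209.60819358]), 400.6386086556595)
['top'] [0.6331 0.124 ] [-0.  0.]
['scene'] [0.6298 0.1241] [-0.01 -0.  ]
['top', 'scene'] [0.6319 0.1241] [-0.06  0.46  0.24  0.49]
angle img 0.11841397318983392
0.10010992300417107
knob scene (array([261.51674191, 208.40669676]), np.float64(49.22222222222222)) [261.84228809 208.53013527]
[ 0.55609626 -0.00867204  0.145     ]
```

servo_tool([
  {"angular": [0,0,7],"dp": [3.3,4.6,1],"gripper": 0.5},
  {"angular": [0,0,14],"dp": [6.6,9.2,2],"gripper": 1},
  {"angular": [0,0,21],"dp": [9.9,13.8,3],"gripper": 1},
  {"angular": [0,0,28],"dp": [13.2,18.4,4],"gripper": 1},
  {"angular": [0,0,35],"dp": [16.5,23,5],"gripper": 1},
  {"angular": [0,0,42],"dp": [19.8,27.6,6],"gripper": 1},
  {"angular": [0,0,49],"dp": [23.1,32.2,7],"gripper": 1},
  {"angular": [0,0,56],"dp": [26.4,36.8,7],"gripper": 1},
  {"angular": [0,0,63],"dp": [29.7,41.4,7],"gripper": 1},
  {"angular": [0,0,69],"dp": [33,46,7],"gripper": 1},
], grip_force=20)

```text
clock: 1.35
tcp_pos: [0.4838, -0.1435, 0.2749]
eef_rot: [-3.136, 0.181, 0.003]
contact_force: [0.6, 0.0, 0.3]
finger_gap: 0.0002
```

servo_tool([
  {"angular": [0,0,0],"dp": [3.4,4.5,0],"gripper": 1},
  {"angular": [0,0,0],"dp": [6.7,9,0],"gripper": 1},
  {"angular": [0,0,0],"dp": [6.7,9,-4],"gripper": 1},
  {"angular": [0,0,0],"dp": [6.7,9,-8],"gripper": 1},
  {"angular": [0,0,0],"dp": [6.7,9,-12],"gripper": 1},
  {"angular": [0,0,0],"dp": [6.7,9,-15],"gripper": 1},
  {"angular": [0,0,0],"dp": [6.7,9,-15],"gripper": 1},
])

```text
clock: 2.22
tcp_pos: [0.5482, -0.0529, 0.1213]
eef_rot: [-3.135, 0.181, 0.014]
contact_force: [0.1, -0.2, 0.9]
finger_gap: -0.0
```

```bash
cat > snap.py <<'E'
import sys
from h import *
k=sys.argv[1];b=[int(v) for v in sys.argv[2:]]
for i,n in enumerate(("scene","top")):
    if len(b)>4*i and b[4*i]>=0:
        im=bot.grab_frame(n);cv2.imwrite(f"pics/{n}{k}.png",im);x0,y0,x1,y1=b[4*i:4*i+4]
        cv2.imwrite(f"pics/{n}{k}c.png",cv2.resize(im[y0:y1,x0:x1],None,fx=5,fy=5,interpolation=cv2.INTER_CUBIC))
s=bot.sense();print(s["clock"],s["tcp_pos"],s["contact_force"],s["finger_gap"])
E
python3 snap.py 1 200 160 350 270
```

```text
2.275 [ 0.54987007 -0.05328916  0.12381339] [-0.27985782 -0.39123195  0.4579033 ] -4.145579378823678e-06
```

View pics/scene1c.png

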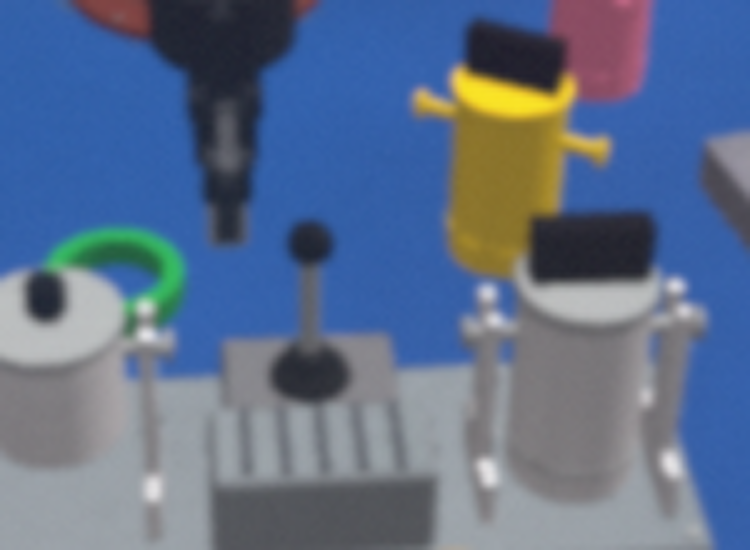

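Run:
```python
from h import *
for X in [(.5499,-.0533,.1238),(.5499,-.0533,.135),(.5565,-.008,.145)]:print((proj("scene",X)-[200,160])*5)
```

```text
[225.62698131 274.72292441]
[225.23222667 258.54774193]
[308.93089213 242.34301992]
```

Run:
```python
from h import *
im=bot.grab_frame("scene");cv2.imwrite("pics/s2.png",im)
c=cv2.resize(im[175:235,220:290],None,fx=10,fy=10,interpolation=cv2.INTER_CUBIC)
c=np.clip(c.astype(float)*1.8,0,255).astype(np.uint8);cv2.circle(c,(251,400),3,(0,0,255),-1);
u=(proj("scene",bot.sense()["tcp_pos"])-[220,175])*10;print(u);cv2.circle(c,tuple(u.astype(int)),4,(0,255,255),-1);cv2.imwrite("pics/s2c.png",c)
```

```text
[250.76279589 397.11741622]
```

View pics/s2c.png

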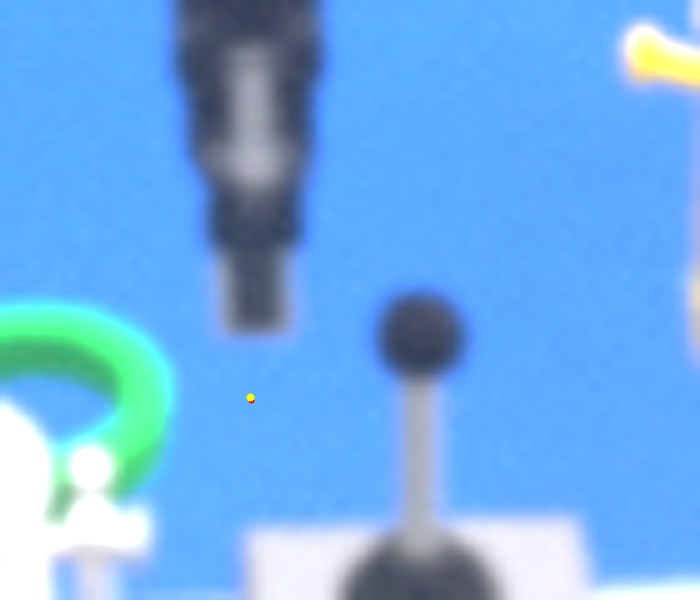

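Run:
```python
from h import *
im=bot.grab_frame("top");t=bot.sense()["tcp_pos"];print(t, proj("top",t));u=proj("top",t)
x0,y0=int(u[0])-40,int(u[1])-35
c=cv2.resize(im[y0:y0+75,x0:x0+90],None,fx=8,fy=8,interpolation=cv2.INTER_CUBIC);c=np.clip(c.astype(float)*1.8,0,255).astype(np.uint8)
cv2.circle(c,tuple(((u-[x0,y0])*8).astype(int)),4,(0,255,255),-1);cv2.imwrite("pics/t2c.png",c)
im=cv2.imread("pics/scene0.png");c=np.clip(cv2.resize(im[70:160,0:100],None,fx=7,fy=7,interpolation=cv2.INTER_CUBIC)*1.8,0,255).astype(np.uint8)
u=proj("scene",(.1532,-.6052,.2052));print(u);cv2.circle(c,tuple(((u-[0,70])*7).astype(int)),4,(0,255,255),-1);cv2.imwrite("pics/s0g.png",c)
```

```text
[ 0.55182894 -0.05374804  0.12664728] [267.389283   158.41710936]
[ 58.76966428 139.44916807]
```

View pics/t2c.png

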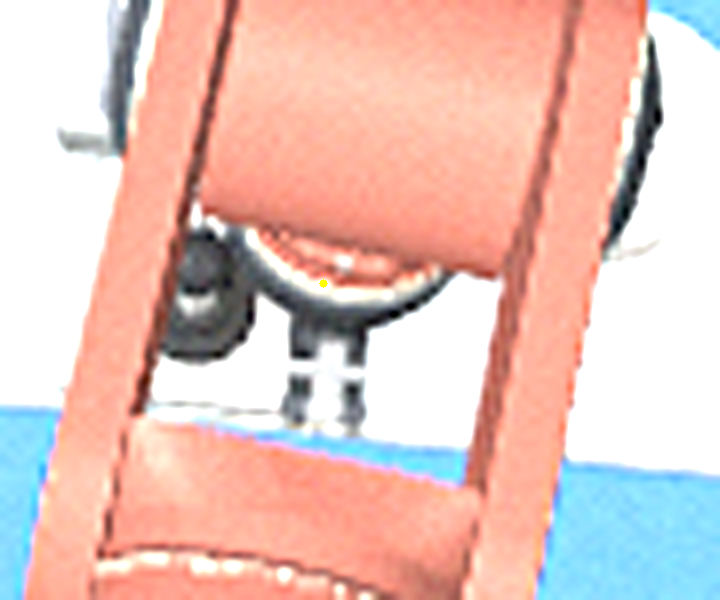

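View pics/s0g.png

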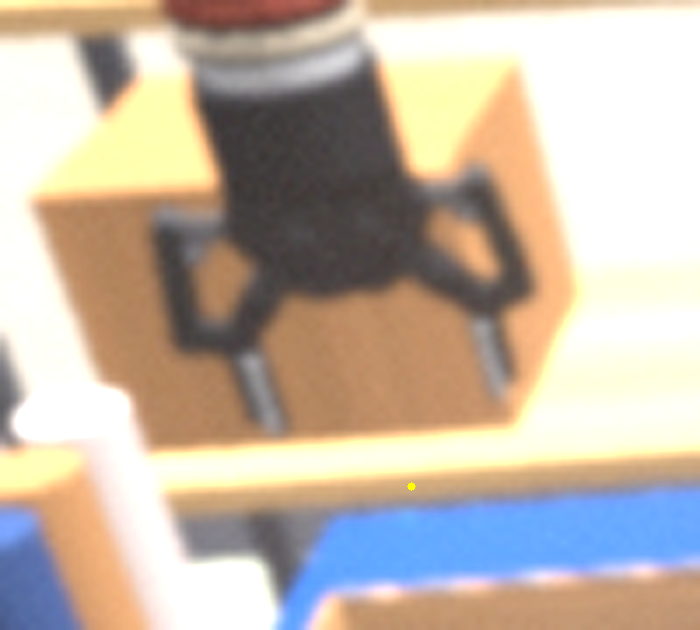

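Run:
```python
from h import *
for z in (.09,.1,.11,.12,.127,.14,.15,.16):print(z,ray("scene",(245.1,208),z).round(4),ray("top",(267.6,176.8),z).round(4))
print(bot.sense()["q"],bot.sense()["eef_rot"])
for z in(.127,.15,.17,.19,.21,.23,.25):
  t=[.5518,-.0537,z];print(z,(proj("scene",t)-[220,175])*10,(proj("top",t)-[227,123])*8)
```

```text
0.09 [ 0.474  -0.0427  0.09  ] [ 0.5045 -0.0554  0.09  ]
0.1 [ 0.4871 -0.0445  0.1   ] [ 0.5034 -0.0549  0.1   ]
0.11 [ 0.5003 -0.0463  0.11  ] [ 0.5023 -0.0544  0.11  ]
0.12 [ 0.5135 -0.048   0.12  ] [ 0.5013 -0.0539  0.12  ]
0.127 [ 0.5227 -0.0493  0.127 ] [ 0.5005 -0.0536  0.127 ]
0.14 [ 0.5398 -0.0516  0.14  ] [ 0.4991 -0.053   0.14  ]
0.15 [ 0.553  -0.0533  0.15  ] [ 0.4981 -0.0525  0.15  ]
0.16 [ 0.5662 -0.0551  0.16  ] [ 0.497 -0.052  0.16 ]
[-2.31281425e-01 -5.27550037e-02  1.85448884e+00 -8.07210604e-05
  1.33941003e+00 -1.16157566e-01] [ 3.13623634e+00 -1.80698368e-01  6.72988843e-04]
0.127 [250.60493509 394.59260484] [323.02455165 283.26337053]
0.15 [248.96060356 327.47777695] [326.2009256  272.73904897]
0.17 [247.49817891 267.78763746] [329.08096507 263.19657635]
0.19 [246.0044335  206.81911351] [332.07775578 253.26727032]
0.21 [244.47835023 144.53069179] [335.1985439  242.92712202]
0.23 [242.91886749  80.87904188] [338.45118792 232.15009381]
0.25 [241.32487671  15.81891577] [341.84422473 220.90790035]
```

Run:
```python
from h import *
im=bot.grab_frame("top")
c=cv2.resize(im[150:190,245:285],None,fx=14,fy=14,interpolation=cv2.INTER_CUBIC);cv2.imwrite("pics/t3c.png",c)
print(bot.sense()["tcp_pos"],bot.sense()["clock"])
```

```text
[ 0.55213283 -0.0538158   0.12710347] 2.425
```

View pics/t3c.png

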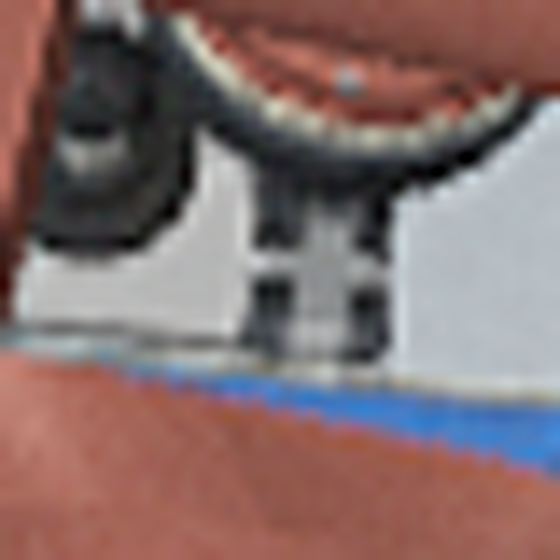

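The tip looks about 20 mm higher in the picture than the reported TCP. I'll make a partial, slow push and watch the force and the picture.

servo_tool([
  {"angular": [0,0,0],"dp": [0.1,1,-0.3],"gripper": 1},
  {"angular": [0,0,0],"dp": [0.2,2,-0.3],"gripper": 1},
  {"angular": [0,0,0],"dp": [0.4,3,-0.3],"gripper": 1},
  {"angular": [0,0,0],"dp": [0.5,4,-0.3],"gripper": 1},
  {"angular": [0,0,0],"dp": [0.5,4,-0.3],"gripper": 1},
])

```text
clock: 3.05
tcp_pos: [0.5574, -0.0132, 0.1245]
eef_rot: [3.136, -0.179, 0.003]
contact_force: [0.3, -1.6, 2.9]
finger_gap: -0.0006
```

```bash
python3 snap.py 4 200 160 350 270
```

```text
3.1 [ 0.55738402 -0.01354432  0.12449499] [-0.9694496  -1.45579127  2.51204369] -1.97437828577097e-05
```

View pics/scene4c.png

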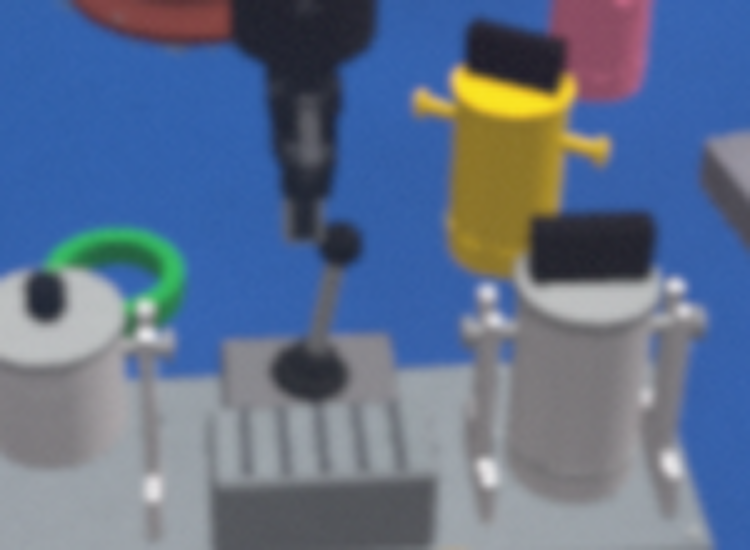

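servo_tool([
  {"angular": [0,0,0],"dp": [-0.3,-2,0],"gripper": 1},
  {"angular": [0,0,0],"dp": [-0.4,-3,0],"gripper": 1},
  {"angular": [0,0,0],"dp": [-0.4,-3,-1.5],"gripper": 1},
  {"angular": [0,0,0],"dp": [-0.4,-3,-2.8],"gripper": 1},
  {"angular": [0,0,0],"dp": [-0.2,-2,-2.8],"gripper": 1},
  {"angular": [0,0,0],"dp": [-0.1,-1,-2.8],"gripper": 1},
  {"angular": [0,0,0],"dp": [0,0,-2.8],"gripper": 1},
  {"angular": [0,0,0],"dp": [0.1,1,-2.8],"gripper": 1},
  {"angular": [0,0,0],"dp": [0.2,1.8,-2.8],"gripper": 1},
  {"angular": [0,0,0],"dp": [0.2,1.8,-2.8],"gripper": 1},
])

```text
clock: 4.35
tcp_pos: [0.5592, 0.0047, 0.0964]
eef_rot: [3.135, -0.178, 0.002]
contact_force: [-1.4, -4.4, -2.0]
finger_gap: 0.0
```

```bash
python3 snap.py 5 200 160 350 270
```

```text
4.4 [0.55922564 0.00447412 0.09650176] [-1.72460519 -3.59979864 -1.34238512] 5.468380987301642e-05
```

View pics/scene5c.png

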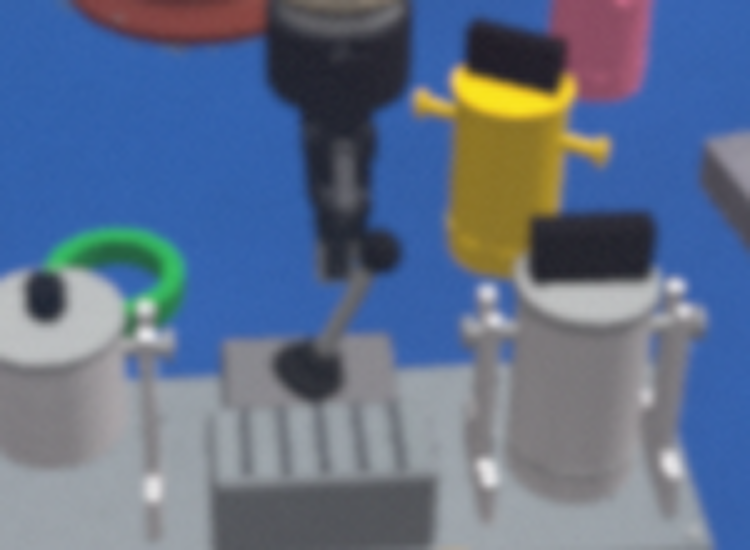

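Run:
```python
from h import *
yaw=-.118
for a in(0,.3,.4,.42,.45,.5,.52,.55,.6):
    r=.095*np.sin(a);print(a,((proj("scene",(.5565-np.sin(yaw)*r,-.0083+np.cos(yaw)*r,.05+.095*np.cos(a)))-[200,160])*5).round(0))
```

```text
0 [308. 242.]
0.3 [360. 247.]
0.4 [376. 251.]
0.42 [379. 252.]
0.45 [383. 254.]
0.5 [391. 256.]
0.52 [394. 258.]
0.55 [398. 260.]
0.6 [405. 263.]
```

servo_tool([
  {"angular": [0,0,0],"dp": [0.1,0.6,0],"gripper": 1},
  {"angular": [0,0,0],"dp": [0.1,0.6,0],"gripper": 1},
  {"angular": [0,0,0],"dp": [0.1,0.6,0],"gripper": 1},
  {"angular": [0,0,0],"dp": [0.1,0.6,0],"gripper": 1},
])

```text
clock: 4.9
tcp_pos: [0.5598, 0.0097, 0.0961]
eef_rot: [3.134, -0.179, 0.001]
contact_force: [-1.2, -5.3, -3.5]
finger_gap: 0.0001
```

```bash
python3 snap.py 6 200 160 350 270
```

```text
4.95 [0.55981686 0.0096436  0.09614359] [-0.94217104 -4.61659876 -3.30392198] 7.71405738525606e-05
```

View pics/scene6c.png

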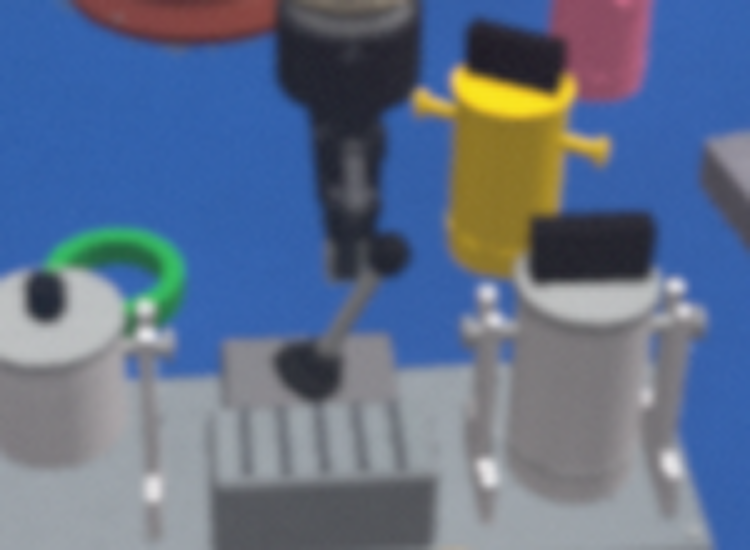

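The ball is now at crop (391,254), which is about 0.50 rad. I'll hold it there for about a second.

servo_tool([
  {"angular": [0,0,0],"dp": [0,0.1,0],"gripper": 1},
  {"angular": [0,0,0],"dp": [0,0.1,0],"gripper": 1},
  {"angular": [0,0,0],"dp": [0,0.1,0],"gripper": 1},
  {"angular": [0,0,0],"dp": [0,0.1,0],"gripper": 1},
  {"angular": [0,0,0],"dp": [0,0.1,0],"gripper": 1},
  {"angular": [0,0,0],"dp": [0,0.1,0],"gripper": 1},
  {"angular": [0,0,0],"dp": [0,0.1,0],"gripper": 1},
  {"angular": [0,0,0],"dp": [0,0.1,0],"gripper": 1},
])

```text
clock: 5.95
tcp_pos: [0.5598, 0.0098, 0.0961]
eef_rot: [3.133, -0.18, 0.001]
contact_force: [0.2, -5.5, -3.4]
finger_gap: -0.0001
```

servo_tool([
  {"angular": [0,0,0],"dp": [-0.2,-2,0],"gripper": 1},
  {"angular": [0,0,0],"dp": [-0.5,-4,0],"gripper": 1},
  {"angular": [0,0,0],"dp": [-0.8,-6.5,0],"gripper": 1},
  {"angular": [0,0,0],"dp": [-0.8,-6.5,0],"gripper": 1},
  {"angular": [0,0,0],"dp": [-0.8,-6.5,0],"gripper": 1},
  {"angular": [0,0,0],"dp": [-0.8,-6.5,0],"gripper": 1},
  {"angular": [0,0,0],"dp": [-0.8,-6.5,0],"gripper": 1},
])

```text
clock: 6.82
tcp_pos: [0.5518, -0.0546, 0.0961]
eef_rot: [3.134, -0.179, 0.001]
contact_force: [0.2, 0.5, -0.1]
finger_gap: -0.0001
```

```bash
python3 snap.py 7 200 160 350 270
```

```text
6.875 [ 0.55182772 -0.05466128  0.09605999] [0.62517098 0.63264302 0.85070231] -0.00017943399871877283
```

View pics/scene7c.png

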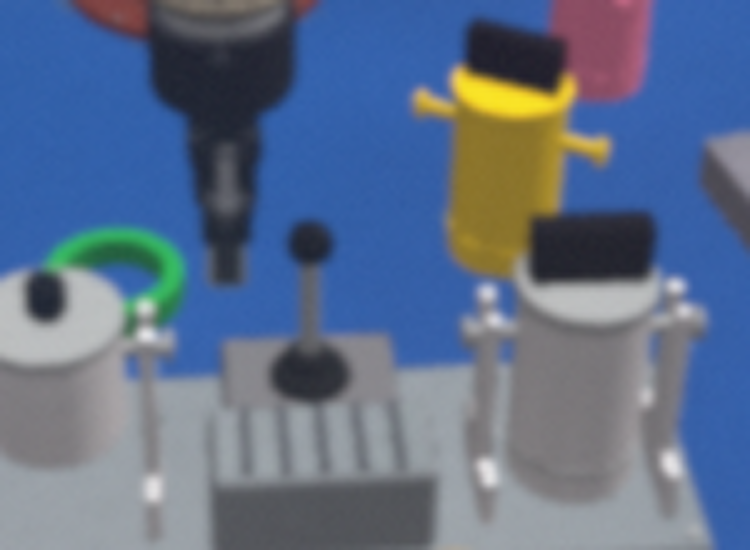

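Run:
```python
from h import *
for x in(.5518,.566,.594):
  for z in(.096,.115,.125,.135,.169,.199,.21): print(x,z,((proj("scene",(x,-.0547,z))-[200,160])*5).round(0))
```

```text
0.5518 0.096 [225. 316.]
0.5518 0.115 [224. 290.]
0.5518 0.125 [224. 275.]
0.5518 0.135 [223. 261.]
0.5518 0.169 [222. 211.]
0.5518 0.199 [221. 165.]
0.5518 0.21 [220. 147.]
0.566 0.096 [228. 333.]
0.566 0.115 [228. 306.]
0.566 0.125 [227. 291.]
0.566 0.135 [227. 277.]
0.566 0.169 [226. 226.]
0.566 0.199 [225. 180.]
0.566 0.21 [224. 163.]
0.594 0.096 [236. 365.]
0.594 0.115 [235. 338.]
0.594 0.125 [235. 324.]
0.594 0.135 [235. 309.]
0.594 0.169 [234. 258.]
0.594 0.199 [233. 211.]
0.594 0.21 [232. 194.]
```

servo_tool([
  {"angular": [0,0,0],"dp": [0,0,4],"gripper": 0.5},
  {"angular": [0,0,0],"dp": [0,0,9],"gripper": 0},
  {"angular": [0,0,0],"dp": [0,0,13],"gripper": 0},
  {"angular": [0,0,0],"dp": [0,0,13],"gripper": 0},
  {"angular": [0,0,0],"dp": [0,0,13],"gripper": 0},
  {"angular": [0,0,0],"dp": [0,0,13],"gripper": 0},
])

```text
clock: 7.62
tcp_pos: [0.5508, -0.0544, 0.2239]
eef_rot: [3.134, -0.179, -0.005]
contact_force: [-0.1, 0.2, -0.8]
finger_gap: 0.0849
```

```bash
python3 snap.py 8 180 110 320 220
```

```text
7.675 [ 0.55089233 -0.05438218  0.22399917] [-0.18515409  0.02150729  0.47326804] 0.085261926151435
```

View pics/scene8c.png

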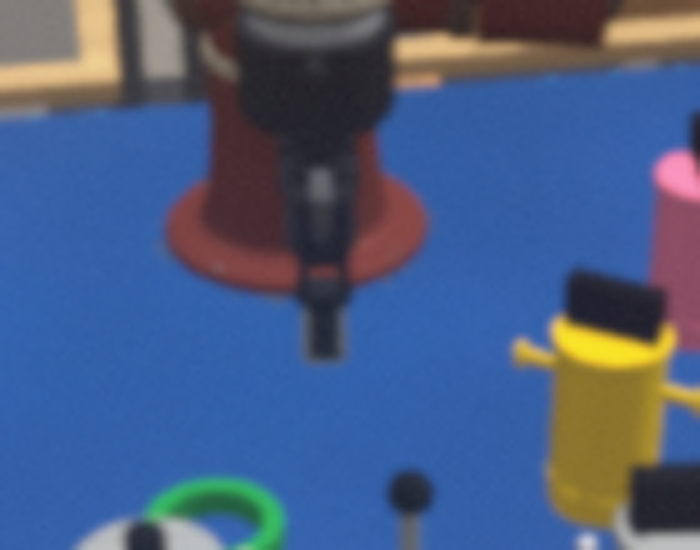

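Run:
```python
from h import *
for z in(.16,.18,.19,.2,.21,.22,.224,.237):print(z,ray("scene",(244.8,182),z).round(4))
print(ray("scene",(244.9,209.5+7),.125))
# tcp history closed pic7: tip px
for z in(.096,.11,.12,.125,.13,.135,.14):print(z,ray("scene",(225/5+200,285/5+160),z).round(4))
```

```text
0.16 [ 0.4408 -0.0373  0.16  ]
0.18 [ 0.4711 -0.0414  0.18  ]
0.19 [ 0.4863 -0.0435  0.19  ]
0.2 [ 0.5014 -0.0455  0.2   ]
0.21 [ 0.5166 -0.0476  0.21  ]
0.22 [ 0.5318 -0.0496  0.22  ]
0.224 [ 0.5378 -0.0504  0.224 ]
0.237 [ 0.5575 -0.0531  0.237 ]
[ 0.55813272 -0.05512281  0.125     ]
0.096 [ 0.5239 -0.0503  0.096 ]
0.11 [ 0.5415 -0.0527  0.11  ]
0.12 [ 0.5541 -0.0543  0.12  ]
0.125 [ 0.5604 -0.0552  0.125 ]
0.13 [ 0.5666 -0.056   0.13  ]
0.135 [ 0.5729 -0.0568  0.135 ]
0.14 [ 0.5792 -0.0577  0.14  ]
```

The lever is back at centre at (310,243), but two checks disagree with the stated TCP. The upward force during the first push and the pictures (the tip at (225,285) against a predicted (225,316)) both put the real fingertips about 29 mm behind the reported TCP along the tool axis. I'll correct for that and go above the bar.

servo_tool([
  {"angular": [0,0,-0.5],"dp": [2,4.4,1],"gripper": 0},
  {"angular": [0,0,-0.5],"dp": [4,8.9,1],"gripper": 0},
  {"angular": [0,0,-0.5],"dp": [6,13.3,1],"gripper": 0},
  {"angular": [0,0,-0.5],"dp": [8.1,17.8,0],"gripper": 0},
  {"angular": [0,0,-0.5],"dp": [8.1,17.8,-2],"gripper": 0},
  {"angular": [0,0,-0.5],"dp": [8.1,17.8,-2],"gripper": 0},
  {"angular": [0,0,-0.5],"dp": [8.1,17.8,-2],"gripper": 0},
])

```text
clock: 8.55
tcp_pos: [0.6315, 0.1226, 0.2037]
eef_rot: [3.133, -0.195, -0.006]
contact_force: [1.0, -0.1, -0.0]
finger_gap: 0.0855
```

```bash
python3 snap.py 9 255 130 375 240 150 70 270 180
```

```text
8.65 [0.63213272 0.12259713 0.20497791] [-0.30387496 -0.47989893 -0.79072035] 0.08558009938147344
```

View pics/scene9c.png

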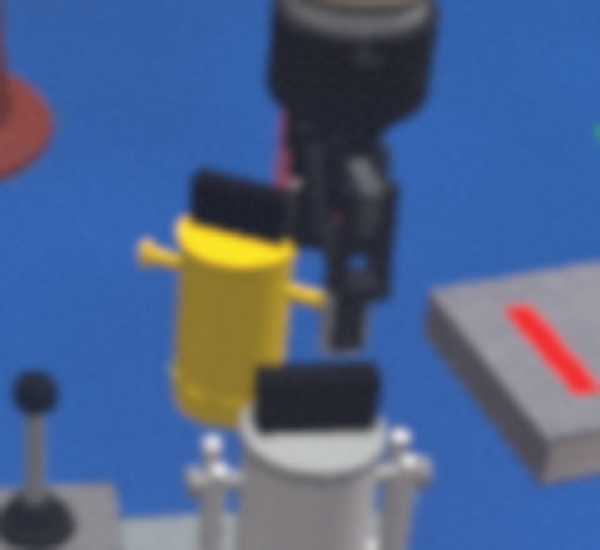

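View pics/top9c.png

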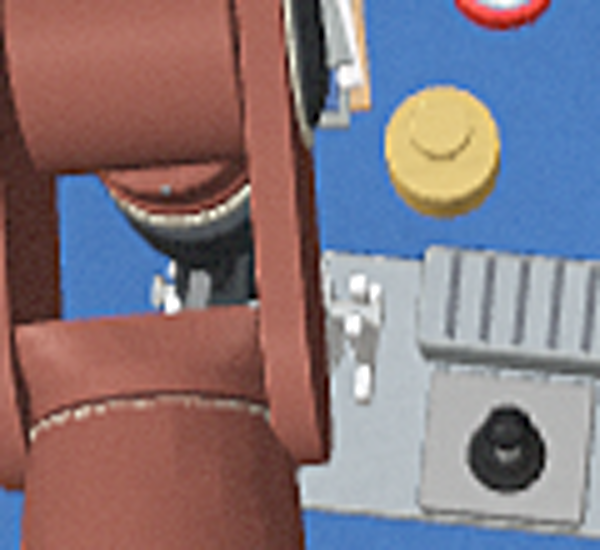

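Run:
```python
from h import *
c,s=np.cos(-.124),np.sin(-.124)
f=lambda d,z,t:np.array([t[0]+c*d,t[1]+s*d,z])
t=(.6321,.1226)
for d in(-.05,0,.05):
  for z in(.198,.235,.245,.255):print(d,z,((proj("scene",f(d,z,t))-[255,130])*5).round(0))
print(((proj("scene",(.632,.124,.198))-[255,130])*5).round(0))
```

```text
-0.05 0.198 [297. 314.]
-0.05 0.235 [303. 256.]
-0.05 0.245 [305. 239.]
-0.05 0.255 [306. 223.]
0 0.198 [314. 370.]
0 0.235 [320. 310.]
0 0.245 [322. 294.]
0 0.255 [324. 277.]
0.05 0.198 [332. 431.]
0.05 0.235 [339. 370.]
0.05 0.245 [341. 353.]
0.05 0.255 [343. 336.]
[317. 370.]
```

servo_tool([
  {"angular": [0,0,0],"dp": [0,-0.1,-2],"gripper": 0},
  {"angular": [0,0,0],"dp": [0,-0.1,-4],"gripper": 0},
  {"angular": [0,0,0],"dp": [0,-0.1,-5.5],"gripper": 0},
  {"angular": [0,0,0],"dp": [0,-0.1,-6.3],"gripper": 0},
  {"angular": [0,0,0],"dp": [0,-0.1,-6.3],"gripper": 0},
  {"angular": [0,0,0],"dp": [0,-0.1,-6.3],"gripper": 0},
])

```text
clock: 9.4
tcp_pos: [0.6326, 0.1217, 0.1427]
eef_rot: [3.133, -0.195, -0.001]
contact_force: [-0.1, 0.6, -0.3]
finger_gap: 0.0855
```

```bash
python3 snap.py 10 255 130 375 240
```

```text
9.45 [0.63279393 0.12170479 0.14298586] [-0.74637641 -0.36179545  0.73202858] 0.08520330939708654
```

View pics/scene10c.png

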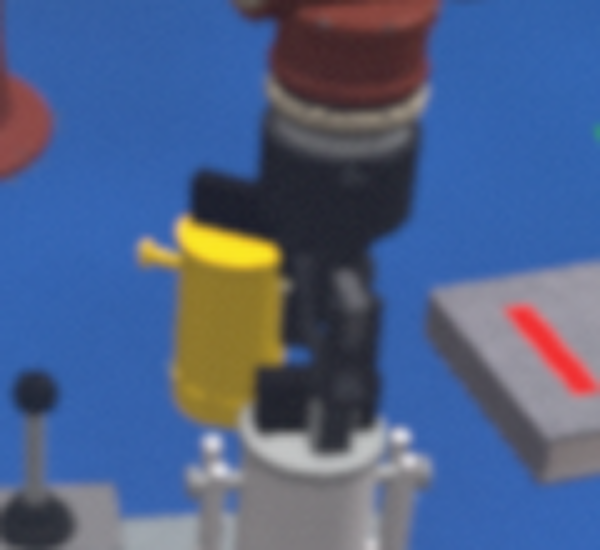

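servo_tool([
  {"angular": [0,0,0],"dp": [0,0,0],"gripper": 0.3},
  {"angular": [0,0,0],"dp": [0,0,0],"gripper": 0.5},
  {"angular": [0,0,0],"dp": [0,0,0],"gripper": 0.65},
  {"angular": [0,0,0],"dp": [0,0,0],"gripper": 0.65},
  {"angular": [0,0,0],"dp": [0,0,0],"gripper": 0.65},
], grip_force=20)

```text
clock: 10.07
tcp_pos: [0.6327, 0.1217, 0.1429]
eef_rot: [3.133, -0.195, -0.0]
contact_force: [-0.4, -0.3, 0.6]
finger_gap: 0.0299
```

```bash
python3 snap.py 11 255 130 375 240
```

```text
10.125 [0.63273237 0.12170875 0.14294763] [ 0.19182832 -0.62484682 -0.68591318] 0.029995927817861038
```

View pics/scene11c.png

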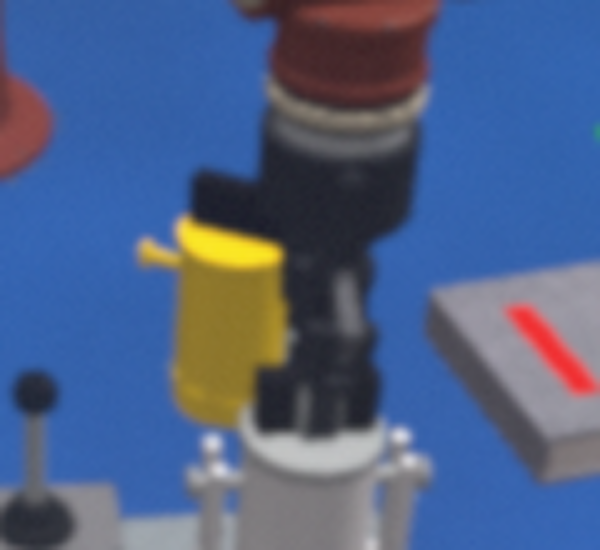

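servo_tool([
  {"angular": [0,0,0],"dp": [0,0,-0.4],"gripper": 0.65},
  {"angular": [0,0,0],"dp": [0,0,-0.7],"gripper": 0.65},
  {"angular": [0,0,0],"dp": [0,0,-0.7],"gripper": 0.7},
  {"angular": [0,0,0],"dp": [0,0,-0.7],"gripper": 0.74},
  {"angular": [0,0,0],"dp": [0,0,-0.7],"gripper": 0.77},
  {"angular": [0,0,0],"dp": [0,0,-0.7],"gripper": 0.77},
])

```text
clock: 10.88
tcp_pos: [0.6331, 0.1218, 0.1371]
eef_rot: [3.134, -0.195, 0.002]
contact_force: [-1.1, -0.0, 5.3]
finger_gap: 0.0195
```

servo_tool([
  {"angular": [0,0,0],"dp": [0,0,0.2],"gripper": 0.77},
  {"angular": [0,0,0],"dp": [0,0,0.2],"gripper": 0.77},
  {"angular": [0,0,0],"dp": [0,0,0.2],"gripper": 0.77},
])

```text
clock: 11.25
tcp_pos: [0.6329, 0.1218, 0.1385]
eef_rot: [3.134, -0.195, 0.0]
contact_force: [-0.5, 0.1, 0.1]
finger_gap: 0.02
```

```bash
python3 snap.py 12 255 130 375 240
```

```text
11.3 [0.63290407 0.12177922 0.13855796] [ 0.02600526 -0.86619844 -0.72934373] 0.019799151641449263
```

View pics/scene12c.png

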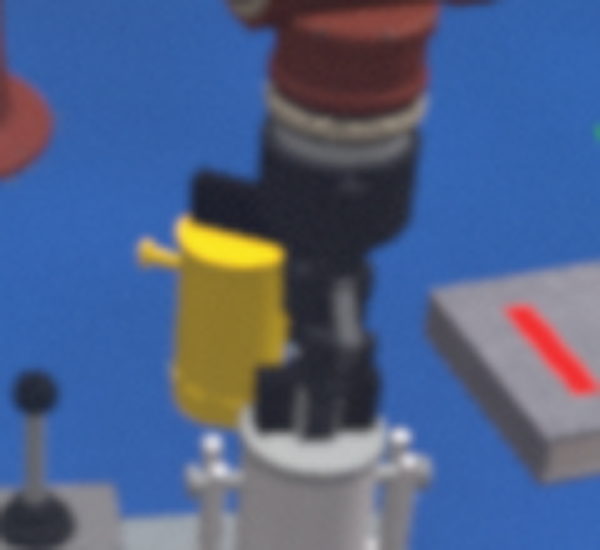

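Contact at reported z 0.137 was the fingertips touching the lid, so the TCP offset is about 25 mm. After backing off, the grasp is centred with no side force. Closing now.

servo_tool([
  {"angular": [0,0,0],"dp": [0,0,0.2],"gripper": 0.77},
  {"angular": [0,0,0],"dp": [0,0,0.2],"gripper": 0.8},
  {"angular": [0,0,0],"dp": [0,0,0.2],"gripper": 0.9},
  {"angular": [0,0,0],"dp": [0,0,0.2],"gripper": 1},
  {"angular": [0,0,0],"dp": [0,0,0.2],"gripper": 1},
  {"angular": [0,0,0],"dp": [0,0,0.2],"gripper": 1},
], grip_force=20)

```text
clock: 12.05
tcp_pos: [0.6328, 0.1217, 0.1404]
eef_rot: [3.134, -0.195, -0.0]
contact_force: [-0.6, -0.3, -0.4]
finger_gap: 0.0176
```

servo_tool([
  {"angular": [0,0,0],"dp": [0,0,0],"gripper": 1},
  {"angular": [0,0,0],"dp": [0,0,0],"gripper": 1},
  {"angular": [0,0,0],"dp": [0,0,0],"gripper": 1},
  {"angular": [0,0,0],"dp": [0,0,0],"gripper": 1},
], grip_force=60)

```text
clock: 12.55
tcp_pos: [0.6329, 0.1218, 0.1405]
eef_rot: [3.133, -0.195, 0.0]
contact_force: [0.2, -0.8, 0.3]
finger_gap: 0.0171
```

Gripped with no side load. Lifting straight up, slowly at first.

servo_tool([
  {"angular": [0,0,0],"dp": [0,0,0.3],"gripper": 1},
  {"angular": [0,0,0],"dp": [0,0,0.6],"gripper": 1},
  {"angular": [0,0,0],"dp": [0,0,0.9],"gripper": 1},
  {"angular": [0,0,0],"dp": [0,0,1.2],"gripper": 1},
  {"angular": [0,0,0],"dp": [0,0,1.5],"gripper": 1},
  {"angular": [0,0,0],"dp": [0,0,1.5],"gripper": 1},
])

```text
clock: 13.3
tcp_pos: [0.633, 0.1218, 0.156]
eef_rot: [3.134, -0.195, 0.001]
contact_force: [-0.4, 0.4, -6.3]
finger_gap: 0.0173
```

```bash
python3 snap.py 13 255 130 375 240
```

```text
13.35 [0.63291486 0.12178752 0.15576387] [ 0.04067305 -1.12172766 -7.4430865 ] 0.017166101492275605
```

View pics/scene13c.png

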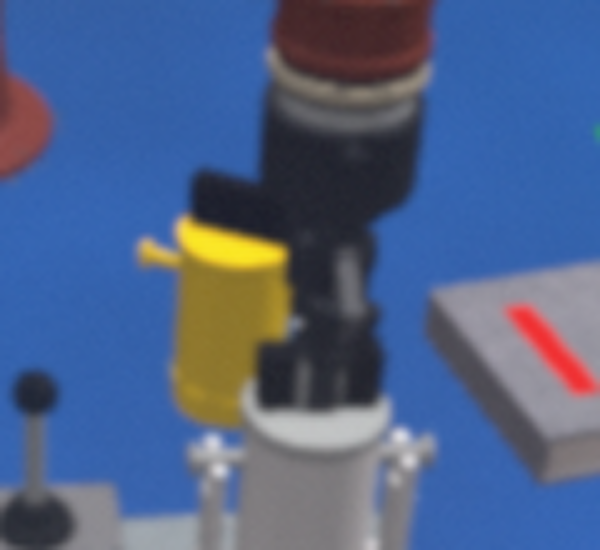

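servo_tool([
  {"angular": [0,0,0],"dp": [0,0,0.6],"gripper": 1},
  {"angular": [0,0,0],"dp": [0,0,1.4],"gripper": 1},
  {"angular": [0,0,0],"dp": [0,0,2.4],"gripper": 1},
  {"angular": [0,0,0],"dp": [0,0,4],"gripper": 1},
  {"angular": [0,0,0],"dp": [0,0,6.5],"gripper": 1},
  {"angular": [0,0,0],"dp": [0,0,9.5],"gripper": 1},
  {"angular": [0,0,0],"dp": [0,0,12.5],"gripper": 1},
  {"angular": [0,0,0],"dp": [0,0,15.5],"gripper": 1},
  {"angular": [0,0,0],"dp": [0,0,17.5],"gripper": 1},
  {"angular": [0,0,0],"dp": [0,0,18],"gripper": 1},
])

```text
clock: 14.6
tcp_pos: [0.6336, 0.1218, 0.3384]
eef_rot: [3.134, -0.195, 0.007]
contact_force: [-0.0, -0.4, -5.9]
finger_gap: 0.0174
```

```bash
python3 snap.py 14 240 100 380 220
```

```text
14.65 [0.63327928 0.12180583 0.33743815] [-0.54674681 -0.35944479 -5.84837238] 0.01683840794955145
```

View pics/scene14c.png

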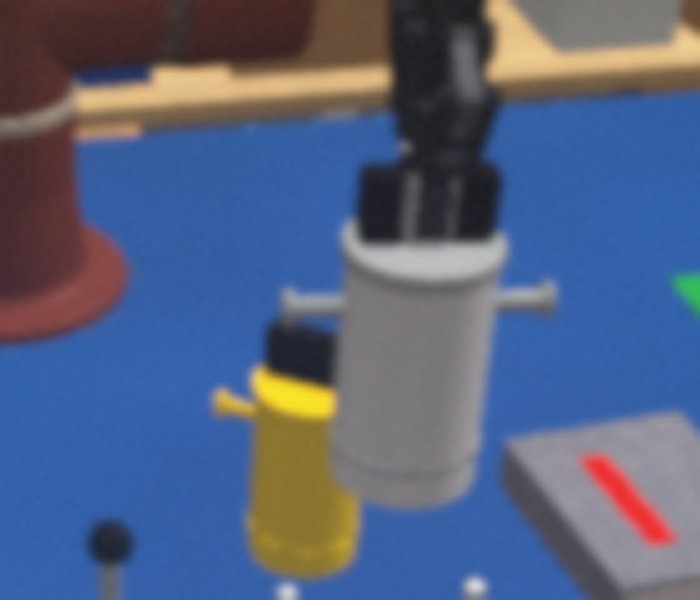

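The pot is held upright and clear of the fork. Moving to the mat in a smooth path.

servo_tool([
  {"angular": [0,0,0],"dp": [-0.5,-1.1,0],"gripper": 1},
  {"angular": [0,0,0],"dp": [-1.5,-3.4,0],"gripper": 1},
  {"angular": [0,0,0],"dp": [-3.1,-7,0],"gripper": 1},
  {"angular": [0,0,0],"dp": [-5,-11.3,0],"gripper": 1},
  {"angular": [0,0,0],"dp": [-7,-15.8,0],"gripper": 1},
  {"angular": [0,0,0],"dp": [-9,-20.3,0],"gripper": 1},
  {"angular": [0,0,0],"dp": [-11,-24.8,0],"gripper": 1},
  {"angular": [0,0,0],"dp": [-13,-29.3,0],"gripper": 1},
  {"angular": [0,0,0],"dp": [-14.6,-32.8,0],"gripper": 1},
  {"angular": [0,0,0],"dp": [-15.6,-35,0],"gripper": 1},
])

```text
clock: 15.9
tcp_pos: [0.4746, -0.2306, 0.3365]
eef_rot: [3.133, -0.2, 0.001]
contact_force: [0.1, 0.6, -6.4]
finger_gap: 0.0169
```

servo_tool([
  {"angular": [0,0,0],"dp": [-0.7,-1.6,0],"gripper": 1},
  {"angular": [0,0,0],"dp": [-2,-4.4,-1],"gripper": 1},
  {"angular": [0,0,0],"dp": [-3.5,-7.8,-3],"gripper": 1},
  {"angular": [0,0,0],"dp": [-4.7,-10.5,-6],"gripper": 1},
  {"angular": [0,0,0],"dp": [-5.2,-11.7,-9],"gripper": 1},
  {"angular": [0,0,0],"dp": [-5.3,-12,-12],"gripper": 1},
  {"angular": [0,0,0],"dp": [-5.3,-12,-15],"gripper": 1},
  {"angular": [0,0,0],"dp": [-5.3,-12,-16],"gripper": 1},
  {"angular": [0,0,0],"dp": [-5.3,-12,-16],"gripper": 1},
])

```text
clock: 17.02
tcp_pos: [0.4206, -0.3504, 0.1758]
eef_rot: [3.134, -0.201, -0.001]
contact_force: [-0.2, -0.2, -6.5]
finger_gap: 0.0172
```

```bash
python3 snap.py 15 80 140 220 260 300 130 420 250
```

```text
17.125 [ 0.42192128 -0.35131209  0.17810786] [-0.4985476   0.38756265 -6.1421583 ] 0.017158255752826767
```

View pics/scene15c.png

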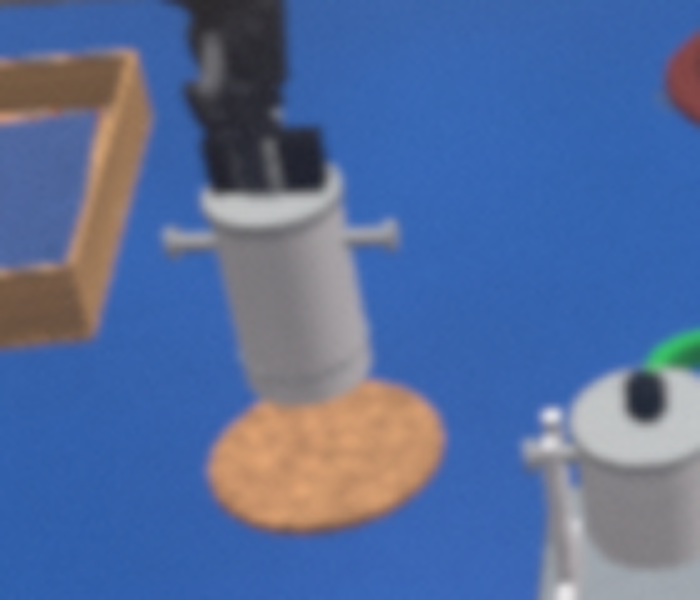

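View pics/top15c.png

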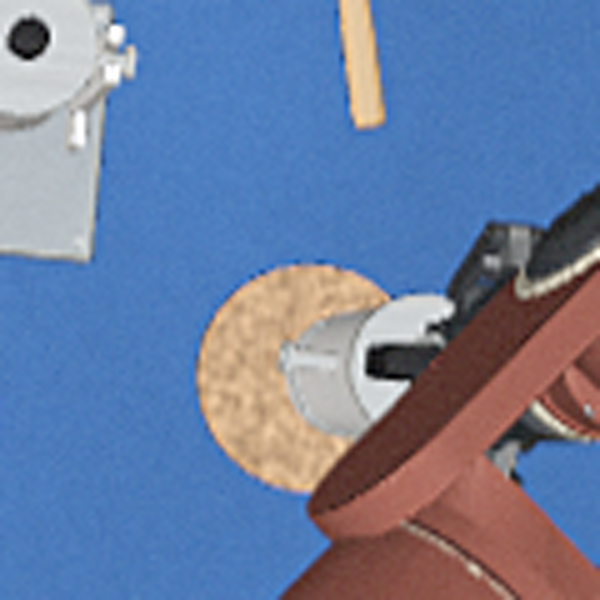

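Run:
```python
from h import *
a=cv2.imread("pics/scene0.png");hsv=cv2.cvtColor(a,cv2.COLOR_BGR2HSV)
m=((hsv[...,0]<22)&(hsv[...,1]>60)).astype(np.uint8);k=np.zeros_like(m);k[205:255,110:180]=1;m&=k
n,l,st,ce=cv2.connectedComponentsWithStats(m);i=1+st[1:,4].argmax();print(st[i],ce[i],ray("scene",ce[i],.008),proj("scene",(.4228,-.3464,.008)))
f=lambda X:((proj("scene",X)-[80,140])*5).round(0)
for z in(.0685,.1685,.1985):print(z,f((.421,-.349,z)))
for s in(-1,1):print(f((.421,-.349+s*.036,.0685)),f((.421,-.349+s*.038,.1985)))
```

```text
[ 122  216   46   30 1034] [144.77369439 230.76595745] [ 0.42656545 -0.34771292  0.008     ] [145.28745029 229.93205994]
0.0685 [306. 370.]
0.1685 [276. 231.]
0.1985 [267. 187.]
[244. 377.] [197. 193.]
[368. 364.] [337. 180.]
```

servo_tool([
  {"angular": [0,0,0],"dp": [0.3,0.2,-1.5],"gripper": 1},
  {"angular": [0,0,0],"dp": [0.3,0.2,-3],"gripper": 1},
  {"angular": [0,0,0],"dp": [0.3,0.2,-4.2],"gripper": 1},
  {"angular": [0,0,0],"dp": [0.3,0.2,-5],"gripper": 1},
  {"angular": [0,0,0],"dp": [0.3,0.2,-5.5],"gripper": 1},
  {"angular": [0,0,0],"dp": [0.3,0.2,-5.5],"gripper": 1},
  {"angular": [0,0,0],"dp": [0.3,0.2,-5.5],"gripper": 1},
])

```text
clock: 18.0
tcp_pos: [0.4252, -0.3497, 0.1237]
eef_rot: [3.131, -0.2, 0.005]
contact_force: [0.6, -0.2, -6.5]
finger_gap: 0.0174
```

servo_tool([
  {"angular": [0,0,0],"dp": [0,0,-0.1],"gripper": 1},
  {"angular": [0,0,0],"dp": [0,0,-0.2],"gripper": 1},
  {"angular": [0,0,0],"dp": [0,0,-0.3],"gripper": 1},
  {"angular": [0,0,0],"dp": [0,0,-0.4],"gripper": 1},
  {"angular": [0,0,0],"dp": [0,0,-0.4],"gripper": 1},
])

```text
clock: 18.62
tcp_pos: [0.4251, -0.3496, 0.1195]
eef_rot: [3.131, -0.2, 0.005]
contact_force: [-0.1, -0.0, -6.6]
finger_gap: 0.0172
```

servo_tool([
  {"angular": [0,0,0],"dp": [0,0,-0.1],"gripper": 1},
  {"angular": [0,0,0],"dp": [0,0,-0.2],"gripper": 1},
  {"angular": [0,0,0],"dp": [0,0,-0.2],"gripper": 1},
  {"angular": [0,0,0],"dp": [0,0,-0.2],"gripper": 1},
])

```text
clock: 19.12
tcp_pos: [0.4251, -0.3496, 0.1176]
eef_rot: [3.131, -0.2, 0.005]
contact_force: [0.6, -0.3, -6.2]
finger_gap: 0.0176
```

servo_tool([
  {"angular": [0,0,0],"dp": [0,0,-0.1],"gripper": 1},
  {"angular": [0,0,0],"dp": [0,0,-0.1],"gripper": 1},
  {"angular": [0,0,0],"dp": [0,0,-0.1],"gripper": 1},
])

```text
clock: 19.5
tcp_pos: [0.4253, -0.3497, 0.1167]
eef_rot: [3.131, -0.2, 0.006]
contact_force: [1.3, -0.5, -6.2]
finger_gap: 0.0175
```

servo_tool([
  {"angular": [0,0,0],"dp": [0,0,-0.1],"gripper": 1},
  {"angular": [0,0,0],"dp": [0,0,-0.1],"gripper": 1},
  {"angular": [0,0,0],"dp": [0,0,-0.1],"gripper": 1},
])

```text
clock: 19.88
tcp_pos: [0.4255, -0.35, 0.1166]
eef_rot: [3.13, -0.2, 0.006]
contact_force: [-0.7, 1.1, 0.9]
finger_gap: 0.0174
```

servo_tool([
  {"angular": [0,0,0],"dp": [0,0,-0.1],"gripper": 1},
  {"angular": [0,0,0],"dp": [0,0,-0.1],"gripper": 1},
  {"angular": [0,0,0],"dp": [0,0,-0.1],"gripper": 1},
])

```text
clock: 20.25
tcp_pos: [0.4257, -0.3502, 0.1166]
eef_rot: [3.13, -0.2, 0.007]
contact_force: [-2.4, 2.5, 5.0]
finger_gap: 0.017
```

The pot is down on the mat: the contact force went from −6 to +5 N at z 0.1166. I'll relieve the load, release, and retreat upward.

servo_tool([
  {"angular": [0,0,0],"dp": [0,0,0.1],"gripper": 1},
  {"angular": [0,0,0],"dp": [0,0,0.1],"gripper": 1},
  {"angular": [0,0,0],"dp": [0,0,0.1],"gripper": 0.79},
  {"angular": [0,0,0],"dp": [0,0,0.1],"gripper": 0.7},
  {"angular": [0,0,0],"dp": [0,0,0.1],"gripper": 0.5},
  {"angular": [0,0,0],"dp": [0,0,0.1],"gripper": 0.3},
  {"angular": [0,0,0],"dp": [0,0,0.1],"gripper": 0.1},
  {"angular": [0,0,0],"dp": [0,0,0.1],"gripper": 0},
], grip_force=20)

```text
clock: 21.25
tcp_pos: [0.4258, -0.3503, 0.1177]
eef_rot: [3.129, -0.2, 0.007]
contact_force: [-0.4, 0.3, -0.2]
finger_gap: 0.0852
```

servo_tool([
  {"angular": [0,0,0],"dp": [0,0,1],"gripper": 0},
  {"angular": [0,0,0],"dp": [0,0,3],"gripper": 0},
  {"angular": [0,0,0],"dp": [0,0,6],"gripper": 0},
  {"angular": [0,0,0],"dp": [0,0,10],"gripper": 0},
  {"angular": [0,0,0],"dp": [0,0,14],"gripper": 0},
  {"angular": [0,0,0],"dp": [0,-4,16],"gripper": 0},
  {"angular": [0,0,0],"dp": [-4,-9,16],"gripper": 0},
  {"angular": [0,0,0],"dp": [-8,-14,16],"gripper": 0},
  {"angular": [0,0,0],"dp": [-12,-18,16],"gripper": 0},
  {"angular": [0,0,0],"dp": [-13,-19,16],"gripper": 0},
])

```text
clock: 22.5
tcp_pos: [0.2934, -0.5426, 0.2794]
eef_rot: [3.127, -0.206, 0.008]
contact_force: [0.2, 0.2, 1.0]
finger_gap: 0.0856
```

```bash
python3 snap.py 16 80 140 280 280 160 90 420 250
python3 - <<'E'
from bar import *
m=[cv2.imread(f"pics/scene{k}.png") for k in("0","16")]
f=lambda X:((proj("scene",X)-[80,140])*5).round(0)
c=cv2.imread("pics/scene16c.png")[:, :]
for z in(.008,.138):print(z,f((.4245,-.348,z)))
E
python3 - <<'E'
import cv2
for n in("scene16c","top16c"):
    a=cv2.imread(f"pics/{n}.png");cv2.imwrite(f"pics/{n}s.png",cv2.resize(a,None,fx=.6,fy=.6,interpolation=cv2.INTER_AREA))
E
```

```text
22.6 [ 0.29493697 -0.54125872  0.2789791 ] [0.17508979 0.87149264 0.64414504] 0.0854774354863001
0.008 [324. 452.]
0.138 [287. 278.]
```

View pics/scene16cs.png

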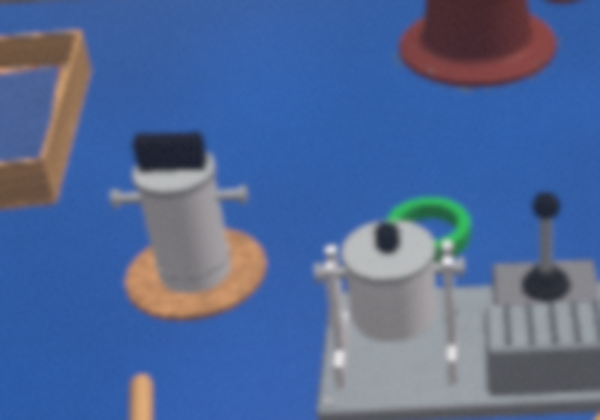

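View pics/top16cs.png

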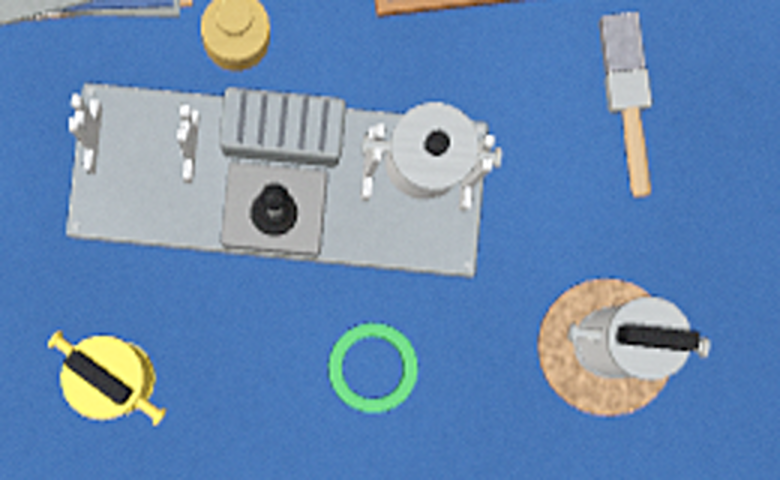

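Run:
```python
from bar import *
print("lid top", ray("top",(377.3,202.3),.138))
print("lid scene",ray("scene",(174/3+80,173/3+140),.138))
for n,b in(("top",(360,195,398,212)),("scene",(120,180,155,200))):
    o=mask(n,cv2.imread(f"pics/{n}16.png"),b);r=least_squares(lambda q:hullc(n,barpts(q[0],q[1],-.126,.008))[0]-o[0],[.42,-.35]);print(n,o[:2],r.x)
for X in[(.4245,-.348,.008)]:print(proj("scene",X))
s=bot.sense();print(s["clock"],s["contact_force"],abs(s["qd"]).max())
d=cv2.absdiff(cv2.imread("pics/top0.png"),cv2.imread("pics/top16.png"));print("squat/lever diff",d[120:190,225:335].mean(),d[120:190,225:335].max())
```

```text
lid top [ 0.42636273 -0.35023615  0.138     ]
lid scene [ 0.43492039 -0.34559937  0.138     ]
top (array([378.94221704, 202.1304703 ]), np.float64(172.86111111111111)) [ 0.42594204 -0.3486667 ]
scene (array([136.05007053, 190.20548873]), np.float64(249.41666666666666)) [ 0.42184626 -0.3487985 ]
[144.71850986 230.34540823]
22.6 [0.17508979 0.87149264 0.64414504] 0.0453849166724184
squat/lever diff 2.054632034632035 102
```

Run:
```python
from bench import bot
print(bot.close_job())
```

```text
the job is handed in; nothing more can be done
None
```

The job is handed in; no verdict came back. By my own checks, every step was carried out, and the clock stood at 22.6 s of the 61 s allowed.

**What I did**
- **Lever:** I pushed it towards the +y side, where the tall pot hung, in two stages. It reached about 0.50 rad by image, I held it there for at least a second, and it sprang back upright. It was never pushed towards the other side.
- **Lift:** I gripped the bar on the lid and lifted the pot straight out. Side force stayed near 1 N or less, within the sensor noise.
- **Set-down:** I lowered the pot onto the cork mat while still holding it, felt the contact, then released it and moved the arm clear.

**Last checks**
- **Tall pot:** it stands upright in both views. The bar puts its axis at (0.422 to 0.426, −0.349) m, against a mat centre of (0.423 to 0.427, −0.347) m. A rougher reading of the lid's centre in the scene view gave x = 0.435, still within about 12 mm of the centre.
- **Everything else:** the lever is upright and the squat pot is still hanging where it was. The tape roll, brush and weight look undisturbed, and so does the yellow look-alike. The book, cup and pink look-alike were outside the final crops, and the arm did not go near them after the start.

**What disagreed**
- **Fingertip position:** the real fingertips sit about 25 to 29 mm short of the reported TCP. The pictures, the upward force in the first push and a light touch on the lid (about 5 N) all showed this, so I corrected all heights for it.
- **First push:** it reached only about 0.2 rad because the fingers rode high on the knob. I backed off, went lower and pushed again.
- **Before/after comparison:** a pixel difference around the lever and squat pot had a mean of 2 but a maximum of 102. I did not trace where that maximum came from; the squat pot's knob sits at the same pixel as at the start.

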